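Push the parts dish through the gate into its dock

TASK

Push the red parts dish across the bench and through the narrow gap between the two green gate posts, so that it ends standing wholly inside the dock behind the posts. Use the fingertips only and push gently and slowly: do not grip, lift, tip or flick the dish, and leave every other thing where it lies.

Things in the scene. Friction and masses are not known exactly. Their poses are not given: they have to be found in the camera images.
- red_dish: Loose red round open dish with small white parts fixed in it, 76 mm across at the rim and about 68 mm at the foot, 22 mm high, about 0.1 kg; stands on the bench and slides on it. Origin: centre of its underside, z up. The side wall is slanted, so a fingertip beside it touches the rim first.
- dock: Fixed dock, place and heading vary. Its gate: two upright green posts, 18 mm across, 36 mm high, at y = +51 and -51 mm, so 84 mm clear between them. Behind them a floorless bay (the dish slides on the bench), 100 mm wide between dark side rails 20 mm high. Origin: on the bench midway between the posts; x points from the gate into the bay, y along the line through both posts, z up.
- dock_stop (a point): Centre of the dock's back stop: foot of the face of its rubber bumper, on the bench 104.5 mm behind the line of the posts, on the centre line (same axes as the dock). The back rail is 20 mm high. A dish against the bumper has its centre 66 mm behind the line of the posts; one wholly behind the posts has it 47 mm or more behind that line.
- blue_dish: Loose blue dish of the same size as the red one, a bystander standing beside it (the two may swap places). Origin: centre of its underside.
- loupe: Loose black eye loupe, a short round cup 41 mm across and 26 mm high, bystander. Origin: centre of the underside.
- driver: Loose screwdriver with orange handle, 162x19x18 mm, lying near the robot, bystander. Origin: centre of the underside; x along the tool.
- pump: Loose blue desoldering pump lying flat, 167x24x21 mm, bystander. Origin: centre of the underside; x along the tool.
- spool: Loose green and white solder spool standing on end, 55 mm across, 45 mm high, bystander. Its axis stands at (11, 24) mm in its own frame.
- transformer: Loose small transformer, 30x56x30 mm, bystander. Origin: centre of the underside.
Things that resemble listed ones, but are neither listed nor needed, are in the scene too. Leave any black look-alike of the red_dish alone.

How it is judged:
By the outcome, as a careful person would: the job done as asked, in the order asked, and still so for the second after the job is handed in, with the robot touching nothing.
It also fails if it takes over 53 s, if anything falls off the work surface, if the arm or the gripper's body presses on something with over 40 N, if the wrist force passes 120 N, or if a joint passes its speed limit or range.

ROBOT

A 6-joint arm with a two-finger parallel gripper is mounted at the origin on the work surface; the furniture and walls round the work are solid. World frame = base frame: x ahead of the robot, y to its left, z up, the work surface at z = 0. Lengths are in m, angles in rad, forces in N, time in s.
With the tool pointing down it reaches from about 0.275 to 0.725 m from the base axis. Payload 15.9 kg.
Tool frame: the origin (TCP) lies on the centre line of the jaws, within the pads' length; the fingertips stand 17 mm ahead of it and the grasp point (between the pads) lies 2 mm behind it; z points along the fingers, y is the line along which they close (so a half turn about z gives the same grasp; the last joint's range is limited). The gripper opens to 85 mm and grips with 20 to 120 N. Pads are 22 mm wide; open, the fingers measure 114 mm over their backs; the gripper's body (76 mm by 85 mm) begins 54 mm behind the grasp point. The pads swing forward as they close: fully open they stand 13 mm farther back than shut.
Start: joints at [-1.3, 0.213, -0.034, 1.323, 0, 1.571], TCP at [0.134, -0.482, 0.214] pointing down, gripper open.
Joint ranges: [-2.98, 2.98], [-0.74, 1.72], [-1.14, 1.35], [-2.1, 2.04], [-1.57, 1.44], [-3.14, 3.14]. Speed limits (rad/s): [1.89, 1.89, 2.39, 2.57, 3.14, 3.14].

INTERFACE

Orientations are given as a 3x3 rotation matrix whose columns are the frame's x, y, z axes.
In Python, from rig import sense, optics, bot, spotter gives the robot as it stands. The module is installed in compiled form; this text tells all that it offers.
- The arm moves only by the shell command python3 -m jog 'ROWS' [FORCE]. ROWS is JSON, a list of rows, each an object of numbers: "tx", "ty", "tz": the shift along the tool's x, y, z in mm; "spin": the turn about the tool's z in degrees; "grip": the finger opening in mm, from 0 to 85.4. In form: [{"tx": .., "ty": .., "tz": .., "spin": .., "grip": ..}, ...]. A call has 1 to 5 rows; each row shifts and turns the commanded pose from where the row before left it, along the tool's axes as they then stand; what a row does not reach is not made up. A row lasts 1/12 s, in which the tool goes at most 41.7 mm and 7.16 degrees, less where a joint would pass 70% of its speed; a pose out of reach is approached as far as the arm can. A call is refused whole if a number of a shift passes 41.7 or a number of a turn 7.16, either way. A call with a gripper value outside its range is refused whole. The fingers move at their own pace and stop on an object; FORCE is the grip in N (left out, the last holds). Time passes only in rows, so rows that do not move let the fingers close. It gives the time, the measured TCP pose, the force, the opening and the grip force at its end, in the units of the state.
- sense(): the state, without advancing time (a new reading comes with each control period).
- optics.snapshot(name): name is "scene" or "top" or "wrist"; returns (picture, depth): 384x512x3 uint8, red, green, blue; 384x512 float32, m along the optical axis (not along the pixel's ray), 0 where there is no reading.
- optics.camera_params(name): a dict with "vertical_fov" (degrees; the focal length in pixels is half the picture's height over the tangent of half this angle, whatever the lens; pixels are square), "cx", "cy" (the principal point, pixels), "world_to_cam" (4x4, takes a point from world to camera coordinates); the wrist camera has in their place "T_tool_cam" (4x4, takes a point from camera to tool coordinates, whose origin is the TCP and whose axes are the flange's). Camera axes: x right, y up, looking along -z (the intrinsics and any distortion apply to the point x, -y, -z); pixel columns grow to the right and rows downward; lengths in m; the calibration is good to about 2 mm. A picture is of the moment at which its call begins: read the wrist's pose just before it. camera_params takes no time and is no camera call.
- bot.sign_off(): hands the job in; it is judged then, once.
Trained networks look in the newest picture that a camera, given by its name, has taken for a name from the list of things; names that differ only in an ending like _2 or _b are one class to them, and where a whole thing is asked for, a point or a joint stands for the part that bears it (a point fixed in the world has none). Each returns a list of dicts, best first, with "conf" (0 to 1); they miss things now and then, are a little off and sometimes report something else, mostly with a low value. They report only what shows in the picture. A call takes as long as a camera call. They do not tell look-alikes from the thing itself.
- spotter.recognise(target, camera): "point" ([x, y, z] in m, in the coordinates of the camera as it stood for that picture, good to about 4 mm: the middle of the surface that is visible of it).
The state is a dict: "time": time; "qpos": joint angles; "qvel": joint speeds; "joint_efforts": joint torques, N m; "tool_pos": TCP position; "tcp_rot": TCP orientation; "force": force on the tool from outside, world axes, zero at the start; "wrist_torque": the same for the moment, N m; "gripper_width": finger opening in m; "grip_force": force on a finger pad.
Only numpy, scipy, OpenCV 4.12 (cv2) and the standard library are available. Lean on these libraries where they do the work, as an engineer would, in place of code of your own. Each camera call takes 0.05 s, during which the arm holds its last target. There are 200 camera calls.

## Working session

There is one attempt and no reset: what is moved stays moved. The work goes in short steps, Python scripts to look and compute and a shell command to move; the robot and the scene stay as the last step left them, time stands still between calls to the robot, and variables do not carry over. Pictures are saved under pics/ and viewed, at most 10 in all, crops included, and the job is handed in when it is done.

```bash
mkdir -p pics; cat > h.py <<'E'
import numpy as np, cv2
from rig import sense, optics, bot, spotter
def w2c(n): return np.array(optics.camera_params(n)["world_to_cam"])
def toworld(n,p): return (np.linalg.inv(w2c(n))@np.r_[p,1])[:3]
def pix(n,P):
    c=optics.camera_params(n); f=192/np.tan(np.radians(c["vertical_fov"])/2)
    q=w2c(n)@np.r_[P,1]; return c["cx"]+f*q[0]/-q[2], c["cy"]-f*q[1]/-q[2]
def cloud(n,d):
    c=optics.camera_params(n); f=192/np.tan(np.radians(c["vertical_fov"])/2)
    v,u=np.mgrid[:384,:512]; 
    P=np.stack([(u-c["cx"])/f*d,-(v-c["cy"])/f*d,-d,np.ones_like(d)],-1)
    return (P@np.linalg.inv(w2c(n)).T)[...,:3]
E
python3 - <<'E'
from h import *
for n in ["top","scene"]:
    im,d=optics.snapshot(n); cv2.imwrite(f"pics/{n}0.png",im[...,::-1]); np.savez(f"{n}0.npz",im=im,d=d)
    print(n,{k:(v if k!="world_to_cam" else np.round(v,3).tolist()) for k,v in optics.camera_params(n).items()})
    for t in ["red_dish","blue_dish","dock","loupe","driver","pump","spool","transformer"]:
        for r in spotter.recognise(t,n)[:3]:
            P=toworld(n,r["point"]); print(t,round(r["conf"],2),np.round(P,3),np.round(pix(n,P)))
a=cv2.imread("pics/top0.png");b=cv2.imread("pics/scene0.png")
s=sense();print(s["time"],s["tool_pos"],np.round(s["tcp_rot"],3).tolist(),s["gripper_width"])
E
```

```text
top {'vertical_fov': 47.99864188650855, 'cx': 256.593896457977, 'cy': 182.15386737266562, 'world_to_cam': [[-0.014, -1.0, -0.009, 0.018], [0.998, -0.015, 0.06, -0.496], [-0.06, -0.009, 0.998, -1.259], [0.0, 0.0, 0.0, 1.0]]}
red_dish 0.92 [ 0.54  -0.283  0.008] [355. 166.]
red_dish 0.91 [ 0.486 -0.149  0.007] [310. 185.]
red_dish 0.73 [ 0.37  -0.099  0.007] [294. 224.]
blue_dish 0.88 [ 0.648 -0.179  0.004] [319. 131.]
dock 0.69 [0.534 0.175 0.008] [201. 170.]
loupe 0.58 [0.721 0.006 0.011] [257. 108.]
driver 0.59 [0.413 0.027 0.017] [251. 210.]
pump 0.8 [0.389 0.242 0.016] [178. 220.]
spool 0.61 [ 0.339 -0.259  0.049] [352. 235.]
transformer 0.55 [0.683 0.278 0.031] [165. 120.]
transformer 0.36 [0.413 0.034 0.017] [249. 210.]
scene {'vertical_fov': 47.07355531638873, 'cx': 253.47142649068147, 'cy': 186.73699127091768, 'world_to_cam': [[0.868, 0.497, 0.014, -0.457], [-0.403, 0.688, 0.604, 0.179], [0.29, -0.53, 0.797, -1.293], [0.0, 0.0, 0.0, 1.0]]}
red_dish 0.77 [ 0.542 -0.283  0.01 ] [196. 290.]
red_dish 0.67 [ 0.367 -0.091  0.01 ] [182. 197.]
red_dish 0.62 [ 0.488 -0.14   0.007] [211. 231.]
blue_dish 0.65 [ 0.645 -0.175  0.007] [260. 273.]
dock 0.58 [0.545 0.18  0.009] [291. 155.]
loupe 0.53 [0.721 0.007 0.011] [324. 228.]
driver 0.25 [ 0.484 -0.14   0.01 ] [209. 230.]
pump 0.85 [0.389 0.23  0.024] [252. 120.]
pump 0.36 [0.72  0.007 0.01 ] [323. 228.]
spool 0.7 [ 0.354 -0.271  0.049] [129. 239.]
transformer 0.56 [0.682 0.267 0.034] [351. 147.]
0.9 [ 0.13374715 -0.48177067  0.21410676] [[0.964, 0.267, -0.0], [0.267, -0.964, -0.0], [-0.0, 0.0, -1.0]] 0.08585930966967954
```

View pics/top0.png

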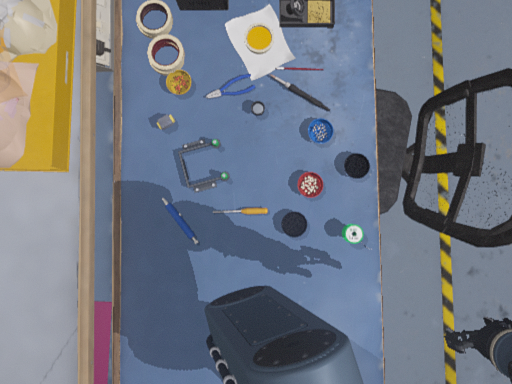

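View pics/scene0.png

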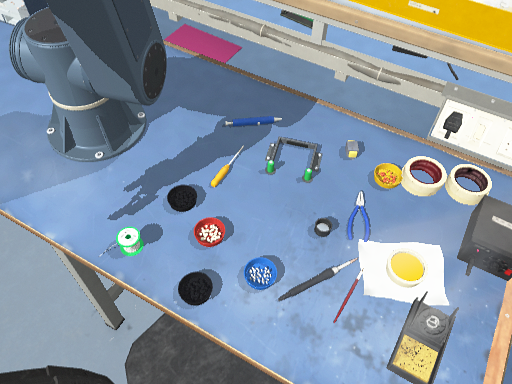

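The top view shows the red dish with white parts at (310,185), two black look-alikes at (357,165) and (294,224), the blue dish at (320,131), a yellow/red pot at (178,83), and the gate posts at (216,142) and (225,175) opening to the right. The scene view agrees: red dish at (209,232), posts at (270,167) and (308,174). I choose the red one and will measure it and the dock, using one close crop.

```bash
python3 - <<'E'
from h import *
for n in ["top","scene"]:
    z=np.load(n+"0.npz"); im,d=z["im"],z["d"]; W=cloud(n,d); hsv=cv2.cvtColor(im,cv2.COLOR_RGB2HSV)
    H,S,V=[hsv[...,i].astype(int) for i in range(3)]
    red=((H<6)|(H>172))&(S>130)&(V>60)
    grn=(H>45)&(H<85)&(S>100)&(V>50)
    drk=(V<95)&(S<110)&(W[...,2]>.008)&(W[...,2]<.035)
    reg=(W[...,0]>.3)&(W[...,0]<.75)&(W[...,1]>-.4)&(W[...,1]<.3)&(W[...,2]>-.02)
    for nm,m in [("red",red),("grn",grn)]:
        k,l,st,c=cv2.connectedComponentsWithStats((m&reg).astype(np.uint8))
        for i in range(1,k):
            if st[i,4]>12:
                P=W[l==i]; print(n,nm,st[i],np.round(np.median(P,0),4),np.round(P.min(0),3),np.round(P.max(0),3))
                if nm=="red" and st[i,4]>100:
                    hp=P[P[:,2]>np.percentile(P[:,2],70)]; print("  mid",np.round((P.min(0)+P.max(0))/2,4),"ztop",np.round(hp[:,2].mean(),4))
                    A=np.c_[2*hp[:,:2],np.ones(len(hp))]; s=np.linalg.lstsq(A,(hp[:,:2]**2).sum(1),rcond=None)[0]; print("  circ",s[:2],np.sqrt(s[2]+s[0]**2+s[1]**2))
    m=(W[...,2]>.006)&(W[...,2]<.05)&(W[...,0]>.44)&(W[...,0]<.64)&(W[...,1]>.08)&(W[...,1]<.26)
    P=W[m]; r=cv2.minAreaRect(P[:,:2].astype(np.float32)*1000); print(n,"dockrect",r, len(P), "bench z",np.median(W[...,2][(abs(W[...,0]-.5)<.03)&(abs(W[...,1])<.03)]))
im=cv2.imread("pics/top0.png")[100:250,150:380]; im2=cv2.imread("pics/scene0.png")[120:270,150:340]
cv2.imwrite("pics/crop.png",np.vstack([cv2.resize(im[:, :],None,fx=2,fy=2,interpolation=2),cv2.resize(im2,(460,300),interpolation=2)]))
E
```

```text
top red [298 173  25  24 228] [ 0.4912 -0.1537  0.0071] [ 0.453 -0.181 -0.003] [ 0.521 -0.111  0.026]
  mid [ 0.4872 -0.1459  0.0115] ztop 0.019
  circ [ 0.48684948 -0.14517363] 0.034976861597362706
top grn [212 139   7   7  25] [0.6118 0.129  0.0331] [0.606 0.124 0.001] [0.629 0.143 0.041]
top grn [221 173   7   6  19] [0.5143 0.1022 0.0352] [0.508 0.098 0.007] [0.523 0.114 0.041]
top grn [342 224  22  20 117] [ 0.345  -0.2514  0.0403] [ 0.316 -0.302 -0.003] [ 0.369 -0.236  0.049]
top dockrect ((539.0363159179688, 170.00421142578125), (179.49107360839844, 197.3983154296875), 89.82879638671875) 680 bench z 0.0024430272504647466
scene red [194 218  31  29 449] [ 0.483  -0.1389  0.0105] [ 0.451 -0.184 -0.   ] [ 0.526 -0.109  0.027]
  mid [ 0.4884 -0.1465  0.0133] ztop 0.0218
  circ [ 0.48830752 -0.14678793] 0.035897724413206586
scene grn [267 160   7  13  67] [0.5207 0.0999 0.0228] [0.501 0.096 0.003] [0.527 0.12  0.04 ]
scene grn [304 168   8  13  68] [0.6188 0.1253 0.0234] [0.599 0.12  0.002] [0.625 0.163 0.039]
scene grn [116 226  28  30 232] [ 0.355  -0.2732  0.0056] [ 0.302 -0.292 -0.001] [ 0.372 -0.227  0.049]
scene grn [125 235   6   4  18] [ 0.3369 -0.2611  0.0339] [ 0.335 -0.268  0.025] [ 0.342 -0.257  0.04 ]
scene dockrect ((539.89892578125, 169.36834716796875), (197.69520568847656, 179.21224975585938), 0.5478827357292175) 675 bench z 0.0030464389953175353
```

View pics/crop.png

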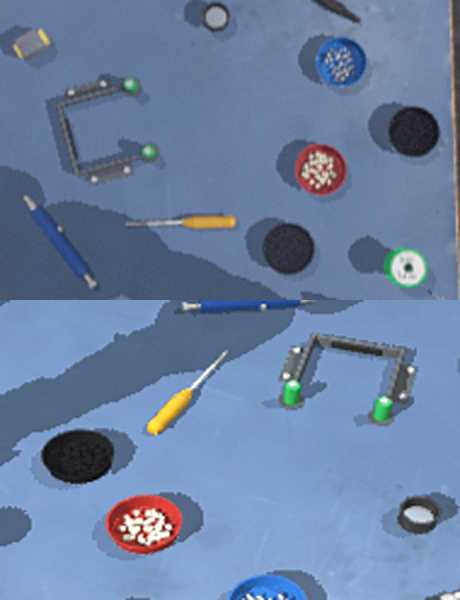

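The crop confirms the choice: the red dish with white parts is at about (310,185) in the top picture, the black look-alikes are apart from it, and the dock mouth faces right, towards it. The post spacing measures 101 mm against the expected 102 mm. Estimates: gate G≈(0.565,0.117), heading ≈105°, dish ≈(0.488,-0.146). I'll turn the tool, narrow the fingers and go behind the dish.

```bash
python3 -m jog '[{"spin":-7.1,"grip":38},{"spin":-7.1},{"spin":-7.1},{"spin":-7.1},{"spin":-7.1}]' | tail -c 300
python3 -m jog '[{"spin":-7},{"tx":29,"ty":8.7,"tz":6},{"tx":29,"ty":8.7,"tz":6},{"tx":29,"ty":8.7,"tz":6},{"tx":29,"ty":8.7,"tz":6}]' >/dev/null
python3 -m jog '[{"tx":29,"ty":8.7,"tz":6},{"tx":29,"ty":8.7,"tz":6},{"tx":29,"ty":8.7,"tz":6},{"tx":29,"ty":8.7,"tz":6},{"tx":29,"ty":8.7,"tz":6}]'
cat >> h.py <<'E'
def go(x,y,z,s=None):
    s=s or sense(); R=np.array(s["tcp_rot"]); p=np.array(s["tool_pos"])
    print("t",round(s["time"],2),"tcp",np.round(p*1000,1),"yaw",round(np.degrees(np.arctan2(R[1,0],R[0,0])),1),"w",round(s["gripper_width"]*1000,1),"F",np.round(s["force"],1),"togo mm tool",np.round(R.T@(np.array([x,y,z])-p)*1000,1))
E
python3 -c "
from h import *
go(.4536,-.2003,.05)"
```

```text
t 0.9 tcp [ 133.7 -481.8  214.1] yaw 15.5 w 85.9 F [ 0.5 -0.6 -0.1] togo mm tool [ 383.5 -185.7  164.1]invalid input
invalid input
invalid input
```

```bash
python3 -m jog '[{"tx":0,"ty":0,"tz":0,"spin":-7.1,"grip":38},{"tx":0,"ty":0,"tz":0,"spin":-7.1,"grip":38},{"tx":0,"ty":0,"tz":0,"spin":-7.1,"grip":38},{"tx":0,"ty":0,"tz":0,"spin":-7.1,"grip":38},{"tx":0,"ty":0,"tz":0,"spin":-7.1,"grip":38}]'
python3 -c "
from h import *
go(.4536,-.2003,.05)"
```

```text
time: 1.32
tool_pos: [0.1337, -0.4818, 0.2141]
tcp_rot: [[0.624, 0.781, -0.0], [0.781, -0.624, -0.0], [-0.0, 0.0, -1.0]]
force: [0.4, -0.1, -0.6]
gripper_width: 0.0382
grip_force: 0.0
t 1.32 tcp [ 133.7 -481.8  214.1] yaw 51.4 w 38.2 F [ 0.4 -0.1 -0.6] togo mm tool [419.6  74.1 164.1]
```

```bash
python3 -m jog '[{"tx":0,"ty":0,"tz":0,"spin":-6.6,"grip":38},{"tx":29,"ty":8.5,"tz":8,"spin":0,"grip":38},{"tx":29,"ty":8.5,"tz":8,"spin":0,"grip":38},{"tx":29,"ty":8.5,"tz":8,"spin":0,"grip":38},{"tx":29,"ty":8.5,"tz":8,"spin":0,"grip":38}]' >/dev/null
python3 -m jog '[{"tx":29,"ty":8.5,"tz":8,"spin":0,"grip":38},{"tx":29,"ty":8.5,"tz":8,"spin":0,"grip":38},{"tx":29,"ty":8.5,"tz":8,"spin":0,"grip":38},{"tx":29,"ty":8.5,"tz":8,"spin":0,"grip":38},{"tx":29,"ty":8.5,"tz":8,"spin":0,"grip":38}]' |head -3
python3 -c "
from h import *
go(.4536,-.2003,.1)"
```

```text
time: 2.15
tool_pos: [0.3391, -0.3012, 0.1419]
tcp_rot: [[0.536, 0.844, 0.0], [0.844, -0.536, -0.0], [-0.0, 0.0, -1.0]]
t 2.15 tcp [ 339.1 -301.2  141.9] yaw 57.6 w 38.1 F [ 0.1 -0.9 -0. ] togo mm tool [146.5  42.6  41.9]
```

```bash
python3 -m jog '[{"tx":29,"ty":8.5,"tz":8,"spin":0,"grip":38},{"tx":29,"ty":8.5,"tz":8,"spin":0,"grip":38},{"tx":29,"ty":8.5,"tz":8,"spin":0,"grip":38},{"tx":29,"ty":8.5,"tz":12,"spin":0,"grip":38},{"tx":29,"ty":8.5,"tz":12,"spin":0,"grip":38}]' |head -3
python3 -m jog '[{"tx":0,"ty":0,"tz":12,"spin":0,"grip":38},{"tx":0,"ty":0,"tz":12,"spin":0,"grip":38},{"tx":0,"ty":0,"tz":12,"spin":0,"grip":38},{"tx":0,"ty":0,"tz":0,"spin":0,"grip":38},{"tx":0,"ty":0,"tz":0,"spin":0,"grip":38}]' |head -3
python3 - <<'E'
from h import *
go(.4536,-.2003,.024)
im,d=optics.snapshot("scene"); W=cloud("scene",d)
p=np.array(sense()["tool_pos"])
R=np.array(sense()["tcp_rot"]); Q=(W-p)@R
m=(np.abs(Q[...,0])<.018)&(np.abs(Q[...,1])<.055)&(W[...,2]<.09)&(W[...,2]>.012)
q=Q[m]; print(m.sum(), "z min",np.round(np.percentile(W[m][:,2],[0,2,10]),4))
for lo in np.arange(.012,.09,.008):
    k=q[(W[m][:,2]>=lo)&(W[m][:,2]<lo+.008)]
    if len(k): print(round(lo,3),len(k),np.round(k[:,:2].min(0)*1000),np.round(k[:,:2].max(0)*1000))
c=[int(v) for v in pix("scene",p)]
cv2.imwrite("pics/tip.png",cv2.resize(im[c[1]-70:c[1]+70,c[0]-90:c[0]+90,::-1],None,fx=4,fy=4,interpolation=2)); print(c)
E
```

```text
time: 2.57
tool_pos: [0.4529, -0.2015, 0.0939]
tcp_rot: [[0.536, 0.845, 0.001], [0.845, -0.536, -0.0], [0.0, 0.001, -1.0]]
time: 2.98
tool_pos: [0.4513, -0.2025, 0.058]
tcp_rot: [[0.536, 0.844, -0.001], [0.844, -0.536, 0.0], [-0.0, -0.001, -1.0]]
t 2.98 tcp [ 451.3 -202.5   58. ] yaw 57.6 w 38.2 F [ 0.1 -0.5  0.5] togo mm tool [ 3.1  0.8 34. ]
16 z min [0.0773 0.078  0.08  ]
0.076 6 [-11. -17.] [11. 26.]
0.084 10 [-11. -26.] [ 6. 33.]
[181, 233]
```

View pics/tip.png

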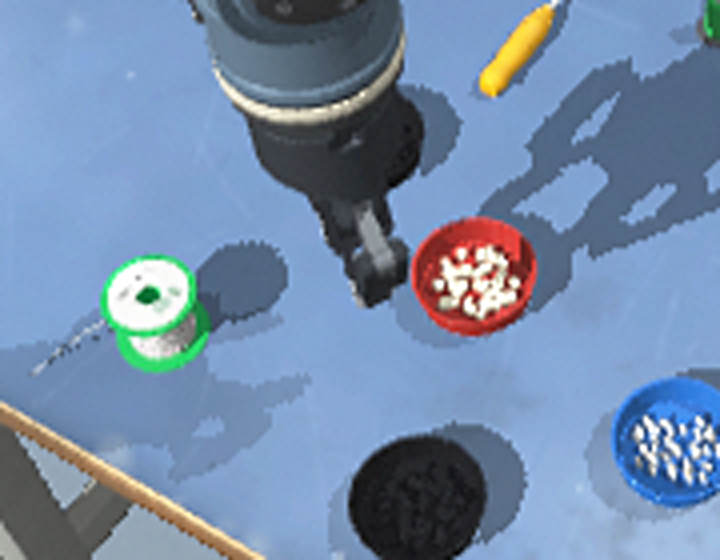

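The crop shows the fingertips at about (375,300), behind the red dish (475,275) with a clear gap; the spool and black dish are clear. I'll descend to TCP z≈24 mm and begin a slow approach.

```bash
python3 -m jog '[{"tx":0,"ty":0,"tz":9,"spin":0,"grip":38},{"tx":0,"ty":0,"tz":9,"spin":0,"grip":38},{"tx":0,"ty":0,"tz":8,"spin":0,"grip":38},{"tx":0,"ty":0,"tz":8,"spin":0,"grip":38},{"tx":0,"ty":0,"tz":0,"spin":0,"grip":38}]' |head -4
python3 -m jog '[{"tx":5,"ty":0,"tz":0,"spin":0,"grip":38},{"tx":5,"ty":0,"tz":0,"spin":0,"grip":38},{"tx":4,"ty":0,"tz":0,"spin":0,"grip":38},{"tx":3,"ty":0,"tz":0,"spin":0,"grip":38},{"tx":3,"ty":0,"tz":0,"spin":0,"grip":38}]' |head -4
python3 - <<'E'
from h import *
go(.591-.044*.529,.020-.044*.849,.024)
s=sense();p=np.array(s["tool_pos"]);R=np.array(s["tcp_rot"])
for n in ["top","scene"]:
    im,d=optics.snapshot(n); W=cloud(n,d); Q=(W-p)@R
    hsv=cv2.cvtColor(im,cv2.COLOR_RGB2HSV).astype(int); m=((hsv[...,0]<6)|(hsv[...,0]>172))&(hsv[...,1]>130)&(np.abs(W[...,0]-.49)<.1)&(np.abs(W[...,1]+.14)<.1)
    print(n,"dish mid",(W[m].min(0)+W[m].max(0))/2)
    m=(np.abs(Q[...,0])<.02)&(np.abs(Q[...,1])<.05)&(hsv[...,2]<90)&(W[...,2]>.005)&(W[...,2]<.08)
    if m.sum(): print(m.sum(),np.round(Q[m].min(0)*1000),np.round(Q[m].max(0)*1000))
E
```

```text
time: 3.45
tool_pos: [0.4506, -0.2022, 0.0223]
tcp_rot: [[0.536, 0.844, -0.002], [0.844, -0.536, 0.001], [-0.0, -0.002, -1.0]]
force: [0.1, 0.1, -0.3]
time: 3.87
tool_pos: [0.4629, -0.1854, 0.0244]
tcp_rot: [[0.535, 0.845, 0.0], [0.845, -0.535, -0.0], [0.0, 0.0, -1.0]]
force: [-1.0, -0.0, -0.2]
t 3.87 tcp [ 462.9 -185.4   24.4] yaw 57.6 w 37.8 F [-1.  -0.  -0.2] togo mm tool [198.   -1.4   0.4]
top dish mid [ 0.48710466 -0.14359013  0.01284554]
scene dish mid [ 0.489333   -0.14728576  0.05946155]
16 [-10. -20. -47.] [ 11.  37. -28.]
```

Aligned and about at contact. I'll push slowly.

```bash
python3 -m jog '[{"tx":2,"ty":0,"tz":0,"spin":0,"grip":38},{"tx":3,"ty":0,"tz":0,"spin":0,"grip":38},{"tx":3,"ty":0,"tz":0,"spin":0,"grip":38},{"tx":4,"ty":0,"tz":0,"spin":0,"grip":38},{"tx":4,"ty":0,"tz":0,"spin":0,"grip":38}]' |sed -n '2p;4p'
python3 -m jog '[{"tx":4,"ty":0,"tz":0,"spin":0,"grip":38},{"tx":4,"ty":0,"tz":0,"spin":0,"grip":38},{"tx":4,"ty":0,"tz":0,"spin":0,"grip":38},{"tx":4,"ty":0,"tz":0,"spin":0,"grip":38},{"tx":4,"ty":0,"tz":0,"spin":0,"grip":38}]' |sed -n '2p;4p'
python3 -m jog '[{"tx":4,"ty":0,"tz":0,"spin":0,"grip":38},{"tx":4,"ty":0,"tz":0,"spin":0,"grip":38},{"tx":4,"ty":0,"tz":0,"spin":0,"grip":38},{"tx":4,"ty":0,"tz":0,"spin":0,"grip":38},{"tx":4,"ty":0,"tz":0,"spin":0,"grip":38}]' |sed -n '2p;4p'
cat >> h.py <<'E'
def dish():
    s=sense();p=np.array(s["tool_pos"]);R=np.array(s["tcp_rot"])
    for n in ["top","scene"]:
        im,d=optics.snapshot(n); W=cloud(n,d)
        hsv=cv2.cvtColor(im,cv2.COLOR_RGB2HSV).astype(int); m=((hsv[...,0]<6)|(hsv[...,0]>172))&(hsv[...,1]>130)&(np.abs(W[...,0]-.54)<.12)&(np.abs(W[...,1]-.0)<.22)&(np.abs(W[...,2]-.015)<.03)
        k,l,st,c=cv2.connectedComponentsWithStats(m.astype(np.uint8)); 
        if k<2: print(n,"hidden"); continue
        b=l==1+np.argmax(st[1:,4]); hi=b&(W[...,2]>.012)
        P=W[hi]; A=np.c_[2*P[:,:2],np.ones(len(P))]
        M=(W[b].min(0)+W[b].max(0))/2
        hull=cv2.minEnclosingCircle(np.argwhere(b)[:,::-1].astype(np.float32))
        u=np.array([-.258,.966,0]);v=np.array([-.966,-.258,0]);G=np.array([.565,.117,0])
        print(n,b.sum(),"mid",np.round(M*1000,1),"in tool",np.round(R.T@(M-p)*1000,1),"in dock",np.round([u@(M-G)*1000,v@(M-G)*1000],1),"ext",np.round((W[b].max(0)-W[b].min(0))*1000))
    return im
E
python3 -c "
from h import *
go(.5677,-.0174,.024);dish()"
```

```text
tool_pos: [0.4712, -0.172, 0.0241]
force: [-0.0, -0.5, 0.7]
tool_pos: [0.482, -0.155, 0.0241]
force: [-0.6, -0.5, -0.6]
tool_pos: [0.4926, -0.1381, 0.0241]
force: [-0.0, 0.5, -0.1]
t 5.22 tcp [ 492.6 -138.1   24.1] yaw 57.6 w 38.1 F [-0.   0.5 -0.1] togo mm tool [ 1.422e+02 -1.200e+00  1.000e-01]
top hidden
scene 330 mid [ 487.7 -149.6   21.8] in tool [-12.3   2.    2.3] in dock [-237.6  143.5] ext [75. 68. 42.]
```

```bash
python3 - <<'E'
from h import *
im,d=optics.snapshot("scene"); i2,d2=optics.snapshot("wrist")
W=cloud("scene",d)
cv2.imwrite("pics/a.png",np.hstack([cv2.resize(im[150:330,120:300,::-1],(400,400),interpolation=2),cv2.resize(i2[...,::-1],(400,400))]))
E
```

```text
(no output)
```

View pics/a.png

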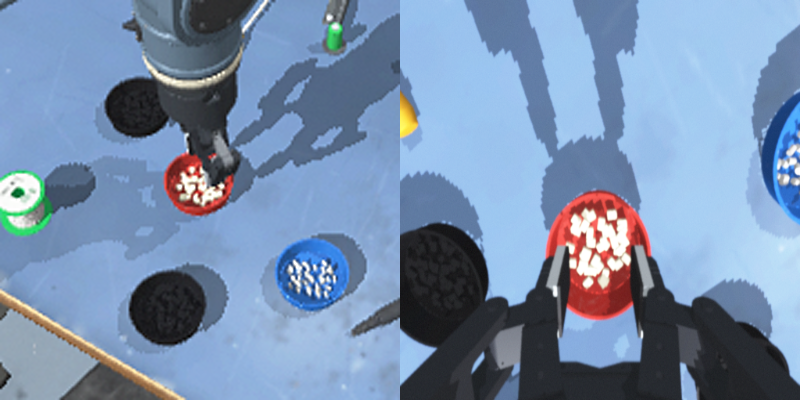

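The left half shows the fingertips hanging above the dish rim at (215,165). The wrist view on the right shows the fingers over the dish at (600,255), which has not moved. So the tips are higher than assumed; I'll measure them with the wrist depth.

```bash
python3 - <<'E'
from h import *
s=sense();p=np.array(s["tool_pos"]);R=np.array(s["tcp_rot"])
c=optics.camera_params("wrist"); print({k:np.round(v,3).tolist() for k,v in c.items()})
im,d=optics.snapshot("wrist"); f=192/np.tan(np.radians(c["vertical_fov"])/2)
v,u=np.mgrid[:384,:512]; P=np.stack([(u-c["cx"])/f*d,-(v-c["cy"])/f*d,-d,np.ones_like(d)],-1)
T=P@np.array(c["T_tool_cam"]).T
for (x,y) in [(100,100),(256,100),(470,100)]: print("bench",np.round(T[y-5:y+6,x-5:x+6,:3].mean((0,1))*1000,1))
hsv=cv2.cvtColor(im,cv2.COLOR_RGB2HSV).astype(int)
red=((hsv[...,0]<6)|(hsv[...,0]>172))&(hsv[...,1]>130)&(v<330)&(u>180)&(u<330)
print("red z pct",np.round(np.percentile(T[red][:,2],[2,10,50,90])*1000,1),"mid",np.round((T[red].min(0)+T[red].max(0))*500,1))
m=(hsv[...,1]<70)&(d>0)&(v>220)&(u>170)&(u<345)&(np.abs(T[...,1])<.06)&(T[...,2]<.03)
for zl in range(-60,30,8):
    k=T[m&(T[...,2]*1000>=zl)&(T[...,2]*1000<zl+8)]*1000
    if len(k): print(zl,len(k),np.round(k[:,:2].min(0)),np.round(k[:,:2].max(0)))
W=cloud("scene",optics.snapshot("scene")[1]); q=(W-p)@R
E
cat > /dev/null
```

```text
{'vertical_fov': 61.823, 'cx': 255.666, 'cy': 189.784, 'T_tool_cam': [[-0.0, 0.955, 0.298, 0.076], [1.0, 0.001, -0.0, -0.001], [-0.0, 0.298, -0.955, -0.159], [0.0, 0.0, 0.0, 1.0]]}
bench [ 70.8 -85.   21.7]
bench [70.7 -0.4 21.6]
bench [ 70.7 115.6  21.6]
red z pct [ 1.7  2.9 20.2 21.9] mid [  12.5   -1.8  -67.7 1000. ]
-60 1150 [-11. -31.] [13. 30.]
-52 794 [ -8. -33.] [12. 31.]
-44 762 [ -9. -33.] [12. 32.]
-36 634 [-11. -33.] [12. 32.]
-28 351 [ -9. -32.] [12. 30.]
-20 13 [ -3. -20.] [ 9. 18.]
-4 5 [ -8. -39.] [ -0. -39.]
4 4 [-9. 32.] [-6. 33.]
12 2078 [-35. -26.] [ 3. 23.]
20 357 [-77. -45.] [ 0. 41.]
```

The tips stand about 18 mm behind the TCP, not ahead of it, so they hang at about 42 mm. I'll retreat above the dish and measure again there.

```bash
python3 -m jog '[{"tx":-20,"ty":0,"tz":0,"spin":0,"grip":38},{"tx":-20,"ty":0,"tz":0,"spin":0,"grip":38},{"tx":-20,"ty":0,"tz":0,"spin":0,"grip":38},{"tx":-15,"ty":0,"tz":0,"spin":0,"grip":38},{"tx":0,"ty":0,"tz":0,"spin":0,"grip":38}]' |sed -n '2p;4p'
cat >> h.py <<'E'
def wrist(show=True):
    s=sense();p=np.array(s["tool_pos"]);R=np.array(s["tcp_rot"])
    c=optics.camera_params("wrist"); im,d=optics.snapshot("wrist"); f=192/np.tan(np.radians(c["vertical_fov"])/2)
    v,u=np.mgrid[:384,:512]; P=np.stack([(u-c["cx"])/f*d,-(v-c["cy"])/f*d,-d,np.ones_like(d)],-1)
    T=(P@np.array(c["T_tool_cam"]).T)[...,:3]; hsv=cv2.cvtColor(im,cv2.COLOR_RGB2HSV).astype(int)
    W=T@R.T+p
    red=((hsv[...,0]<6)|(hsv[...,0]>172))&(hsv[...,1]>130)&(W[...,2]>-.01)&(W[...,2]<.03)
    k,l,st,_=cv2.connectedComponentsWithStats(red.astype(np.uint8)); b=l==1+np.argmax(st[1:,4])
    rim=T[b&(W[...,2]>.016)]; A=np.c_[2*rim[:,:2],np.ones(len(rim))]
    q=np.linalg.lstsq(A,(rim[:,:2]**2).sum(1),rcond=None)[0]
    print("wrist dish: bbox",st[1+np.argmax(st[1:,4])],"mid tool",np.round((T[b].min(0)+T[b].max(0))*500,1),"rimcirc",np.round(q[:2]*1000,1),round(np.sqrt(q[2]+q[0]**2+q[1]**2)*1000,1),"world",np.round((R@np.r_[q[:2],0]+p)*1000,1))
    low=(hsv[...,1]<70)&(d>0)&(np.abs(T[...,1])<.04)&(np.abs(T[...,0])<.015)&(W[...,2]>.004)&(d<.2)
    z=np.sort(T[low][:,2])*1000; print("finger pts",len(z),"z max pct",np.round(np.percentile(z,[90,97,99,100]),1))
    return im,T,W
E
python3 -c "
from h import *
go(.4536,-.2003,-.008);dish();im,T,W=wrist();cv2.imwrite('pics/w1.png',im[...,::-1])"
```

```text
tool_pos: [0.4508, -0.2037, 0.0241]
force: [0.5, -0.3, 0.1]
t 5.93 tcp [ 450.8 -203.7   24.1] yaw 57.5 w 38.4 F [ 0.5 -0.3  0.1] togo mm tool [ 4.4  0.5 32.1]
top 229 mid [ 487.  -145.6   13.3] in tool [68.4 -0.7 10.7] in dock [-233.6  143.1] ext [68. 71. 29.]
scene 449 mid [ 488.2 -146.4   13.6] in tool [68.3  0.7 10.5] in dock [-234.7  142.2] ext [73. 74. 27.]
wrist dish: bbox [  177    27   153   158 14091] mid tool [66.  -2.  12.2] rimcirc [66.3 -2. ] 35.8 world [ 486.  -145.2   24.2]
finger pts 12093 z max pct [-38.5 -28.5 -24.7 -20.6]
```

View pics/w1.png

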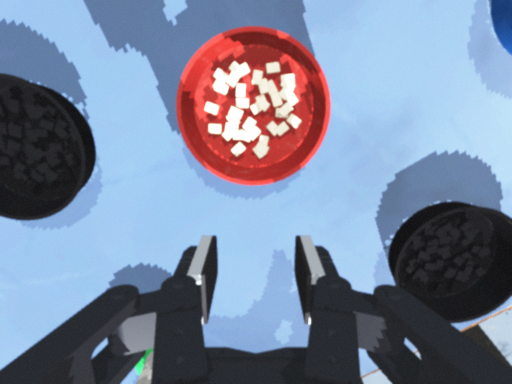

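The wrist view shows the dish at (253,105) undisturbed, and the fingertips at (205,240) and (305,240) centred on it with a clear gap. I'll lower carefully, watching the force.

```bash
python3 -m jog '[{"tx":0,"ty":-1,"tz":6,"spin":0,"grip":38},{"tx":0,"ty":0,"tz":6,"spin":0,"grip":38},{"tx":0,"ty":0,"tz":6,"spin":0,"grip":38},{"tx":0,"ty":0,"tz":4,"spin":0,"grip":38},{"tx":0,"ty":0,"tz":0,"spin":0,"grip":38}]' |sed -n '2p;4p'
python3 -m jog '[{"tx":0,"ty":0,"tz":3,"spin":0,"grip":38},{"tx":0,"ty":0,"tz":3,"spin":0,"grip":38},{"tx":0,"ty":0,"tz":3,"spin":0,"grip":38},{"tx":0,"ty":0,"tz":2,"spin":0,"grip":38},{"tx":0,"ty":0,"tz":0,"spin":0,"grip":38}]' |sed -n '2p;4p'
python3 -c "
from h import *
go(.4536,-.2003,-.008);im,T,W=wrist()"
```

```text
tool_pos: [0.4508, -0.2007, 0.0009]
force: [-0.8, 0.5, 0.1]
tool_pos: [0.4511, -0.2012, -0.0093]
force: [0.6, 0.3, -0.1]
t 6.92 tcp [ 451.1 -201.2   -9.3] yaw 57.6 w 37.9 F [ 0.6  0.3 -0.1] togo mm tool [ 2.1  1.6 -1.3]
wrist dish: bbox [  160    10   192   198 22820] mid tool [ 62.5  -0.6 -21.2] rimcirc [65.9 -0.6] 35.8 world [ 485.9 -145.2   -9.3]
finger pts 12078 z max pct [-38.4 -28.1 -24.2 -19.8]
```

```bash
python3 -m jog '[{"tx":5,"ty":0,"tz":0,"spin":0,"grip":38},{"tx":5,"ty":0,"tz":0,"spin":0,"grip":38},{"tx":4,"ty":0,"tz":0,"spin":0,"grip":38},{"tx":3,"ty":0,"tz":0,"spin":0,"grip":38},{"tx":2,"ty":0,"tz":0,"spin":0,"grip":38}]' |sed -n '2p;4p'
python3 -m jog '[{"tx":2,"ty":0,"tz":0,"spin":0,"grip":38},{"tx":2,"ty":0,"tz":0,"spin":0,"grip":38},{"tx":3,"ty":0,"tz":0,"spin":0,"grip":38},{"tx":3,"ty":0,"tz":0,"spin":0,"grip":38},{"tx":4,"ty":0,"tz":0,"spin":0,"grip":38}]' |sed -n '2p;4p'
python3 -m jog '[{"tx":4,"ty":0,"tz":0,"spin":0,"grip":38},{"tx":4,"ty":0,"tz":0,"spin":0,"grip":38},{"tx":4,"ty":0,"tz":0,"spin":0,"grip":38},{"tx":4,"ty":0,"tz":0,"spin":0,"grip":38},{"tx":4,"ty":0,"tz":0,"spin":0,"grip":38}]' |sed -n '2p;4p'
python3 -c "
from h import *
go(.5677,-.0174,-.009);wrist();dish()"
```

```text
tool_pos: [0.462, -0.1847, -0.0088]
force: [-0.2, 0.5, 0.0]
tool_pos: [0.4692, -0.1733, -0.0089]
force: [-0.5, -1.2, -0.3]
tool_pos: [0.48, -0.1561, -0.0089]
force: [0.3, -1.1, -0.2]
t 8.22 tcp [ 480.  -156.1   -8.9] yaw 57.6 w 37.4 F [ 0.3 -1.1 -0.2] togo mm tool [ 1.641e+02 -2.000e-01  1.000e-01]
wrist dish: bbox [  165    78   182   178 18832] mid tool [ 42.1  -0.6 -20.7] rimcirc [43.1 -0.6] 35.8 world [ 502.6 -119.5   -8.9]
finger pts 11791 z max pct [-40.7 -31.3 -27.5 -20.5]
top 116 mid [ 505.3 -110.6   11.9] in tool [ 51.5  -3.1 -20.8] in dock [-204.4  116.4] ext [68. 53. 29.]
scene 296 mid [ 508.6 -119.2   14.7] in tool [ 45.9   4.4 -23.6] in dock [-213.6  115.4] ext [70. 72. 26.]
```

The dish is now moving and sits 43 mm ahead of the TCP, as expected.

```bash
python3 -m jog '[{"tx":4,"ty":0,"tz":0,"spin":0,"grip":38},{"tx":4,"ty":0,"tz":0,"spin":0,"grip":38},{"tx":4,"ty":0,"tz":0,"spin":0,"grip":38},{"tx":4,"ty":0,"tz":0,"spin":0,"grip":38},{"tx":4,"ty":0,"tz":0,"spin":0,"grip":38}]' |sed -n '4p'
python3 -m jog '[{"tx":4,"ty":0,"tz":0,"spin":0,"grip":38},{"tx":4,"ty":0,"tz":0,"spin":0,"grip":38},{"tx":4,"ty":0,"tz":0,"spin":0,"grip":38},{"tx":4,"ty":0,"tz":0,"spin":0,"grip":38},{"tx":4,"ty":0,"tz":0,"spin":0,"grip":38}]' |sed -n '4p'
python3 -m jog '[{"tx":4,"ty":0,"tz":0,"spin":0,"grip":38},{"tx":4,"ty":0,"tz":0,"spin":0,"grip":38},{"tx":4,"ty":0,"tz":0,"spin":0,"grip":38},{"tx":4,"ty":0,"tz":0,"spin":0,"grip":38},{"tx":4,"ty":0,"tz":0,"spin":0,"grip":38}]' |sed -n '4p'
python3 -m jog '[{"tx":4,"ty":0,"tz":0,"spin":0,"grip":38},{"tx":4,"ty":0,"tz":0,"spin":0,"grip":38},{"tx":4,"ty":0,"tz":0,"spin":0,"grip":38},{"tx":4,"ty":0,"tz":0,"spin":0,"grip":38},{"tx":4,"ty":0,"tz":0,"spin":0,"grip":38}]' |sed -n '4p'
python3 -c "
from h import *
go(.5677,-.0174,-.009);wrist();dish()"
```

```text
force: [-0.7, -0.4, -0.4]
force: [-0.6, -0.5, 0.0]
force: [-0.4, -0.7, -1.0]
force: [-0.5, -1.3, 0.5]
t 10.03 tcp [522.8 -88.6  -8.9] yaw 57.6 w 38.2 F [-0.5 -1.3  0.5] togo mm tool [84.2 -0.2  0.1]
wrist dish: bbox [  165    78   182   178 18817] mid tool [ 42.2  -0.6 -20.5] rimcirc [43.  -0.6] 35.8 world [545.3 -51.9  -8.9]
finger pts 11859 z max pct [-40.6 -31.1 -27.1 -20.3]
top 40 mid [551.2 -24.   12.4] in tool [ 69.2 -10.7 -21.3] in dock [-132.6   49.7] ext [48. 13. 28.]
scene 252 mid [553.1 -51.8  14.6] in tool [ 46.7   5.9 -23.5] in dock [-160.   55.] ext [63. 70. 28.]
```

```bash
python3 -m jog '[{"tx":4,"ty":0,"tz":0,"spin":0,"grip":38},{"tx":4,"ty":0,"tz":0,"spin":0,"grip":38},{"tx":4,"ty":0,"tz":0,"spin":0,"grip":38},{"tx":4,"ty":0,"tz":0,"spin":0,"grip":38},{"tx":4,"ty":0,"tz":0,"spin":0,"grip":38}]' |sed -n '4p'
python3 -m jog '[{"tx":4,"ty":0,"tz":0,"spin":0,"grip":38},{"tx":4,"ty":0,"tz":0,"spin":0,"grip":38},{"tx":4,"ty":0,"tz":0,"spin":0,"grip":38},{"tx":4,"ty":0,"tz":0,"spin":0,"grip":38},{"tx":4,"ty":0,"tz":0,"spin":0,"grip":38}]' |sed -n '4p'
python3 -m jog '[{"tx":4,"ty":0,"tz":0,"spin":0,"grip":38},{"tx":4,"ty":0,"tz":0,"spin":0,"grip":38},{"tx":4,"ty":0,"tz":0,"spin":0,"grip":38},{"tx":4,"ty":0,"tz":0,"spin":0,"grip":38},{"tx":4,"ty":0,"tz":0,"spin":0,"grip":38}]' |sed -n '4p'
python3 -m jog '[{"tx":4,"ty":0,"tz":0,"spin":0,"grip":38},{"tx":4,"ty":0,"tz":0,"spin":0,"grip":38},{"tx":4,"ty":0,"tz":0,"spin":0,"grip":38},{"tx":3,"ty":0,"tz":0,"spin":0,"grip":38},{"tx":2,"ty":0,"tz":0,"spin":0,"grip":38}]' |sed -n '4p'
python3 -m jog '[{"tx":1,"ty":0,"tz":0,"spin":0,"grip":38},{"tx":0,"ty":0,"tz":0,"spin":0,"grip":38},{"tx":-20,"ty":0,"tz":0,"spin":0,"grip":38},{"tx":-20,"ty":0,"tz":0,"spin":0,"grip":38},{"tx":0,"ty":0,"tz":0,"spin":0,"grip":38}]' |sed -n '4p'
cat >> h.py <<'E'
def posts(T,W,im):
    hsv=cv2.cvtColor(im,cv2.COLOR_RGB2HSV).astype(int)
    g=(hsv[...,0]>45)&(hsv[...,0]<85)&(hsv[...,1]>90)&(hsv[...,2]>40)
    k,l,st,_=cv2.connectedComponentsWithStats(g.astype(np.uint8))
    for i in range(1,k):
        if st[i,4]>60:
            w=W[l==i]; t=w[w[:,2]>np.percentile(w[:,2],95)-.003]; print("green",st[i],"top",np.round(np.r_[(t.min(0)+t.max(0))/2,t.max(0)-t.min(0)]*1000,1),"all med",np.round(np.median(w,0)*1000,1),np.round(w.min(0)*1000),np.round(w.max(0)*1000))
E
python3 -c "
from h import *
go(.5677,-.0174,-.009);im,T,W=wrist();dish();posts(T,W,im);cv2.imwrite('pics/w2.png',im[...,::-1])"
```

```text
force: [-1.2, -0.6, 0.3]
force: [-0.8, -0.7, -0.5]
force: [-0.1, -0.2, -0.0]
force: [0.4, 0.1, -0.6]
force: [-0.6, -1.3, -0.3]
t 12.27 tcp [541.2 -58.9  -9. ] yaw 57.5 w 38.1 F [-0.6 -1.3 -0.3] togo mm tool [49.2  0.1 -0.1]
wrist dish: bbox [  155     0   203   162 19525] mid tool [ 78.1  -0.4 -20.9] rimcirc [85.7 -0.4] 35.7 world [586.9  13.6  -9.1]
finger pts 12039 z max pct [-38.3 -28.3 -24.4 -20.6]
top 88 mid [590.7  30.4  11.3] in tool [100.5  -6.5 -20.1] in dock [-90.3  -2.5] ext [68. 34. 29.]
scene 405 mid [588.8  11.1  13.7] in tool [ 83.2   2.2 -22.6] in dock [-108.5    4.4] ext [74. 75. 26.]
```

View pics/w2.png

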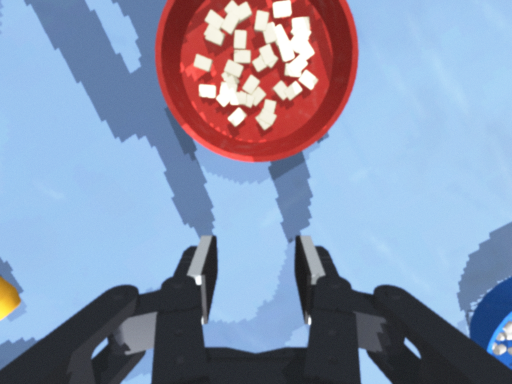

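The wrist view shows the dish at (257,65), standing upright and free of the fingertips at (205,240) and (305,240). Next I'll raise the tool, turn it to the dock heading, move behind the dish and look at the gate.

```bash
python3 -m jog '[{"tx":0,"ty":0,"tz":-15,"spin":-6.8,"grip":38},{"tx":0,"ty":0,"tz":-15,"spin":-6.8,"grip":38},{"tx":0,"ty":0,"tz":-20,"spin":-6.8,"grip":38},{"tx":0,"ty":0,"tz":-20,"spin":-6.8,"grip":38},{"tx":0,"ty":0,"tz":-20,"spin":-6.8,"grip":38}]' |sed -n '2p'
python3 -m jog '[{"tx":0,"ty":0,"tz":-20,"spin":-6.8,"grip":38},{"tx":0,"ty":0,"tz":-20,"spin":-6.7,"grip":38},{"tx":-4,"ty":21,"tz":0,"spin":0,"grip":38},{"tx":-4,"ty":21,"tz":0,"spin":0,"grip":38},{"tx":-4,"ty":21,"tz":0,"spin":0,"grip":38}]' |sed -n '2p'
python3 -m jog '[{"tx":0,"ty":0,"tz":0,"spin":0,"grip":38},{"tx":0,"ty":0,"tz":0,"spin":0,"grip":38}]' |sed -n '2p'
python3 -c "
from h import *
go(.605,-.054,-.009);im,T,W=wrist();dish();posts(T,W,im);cv2.imwrite('pics/w3.png',im[...,::-1]);np.savez('w3.npz',im=im,W=W)"
```

```text
tool_pos: [0.5433, -0.0562, 0.0821]
tool_pos: [0.6084, -0.0512, 0.1218]
tool_pos: [0.6077, -0.0512, 0.1206]
t 13.42 tcp [607.7 -51.2 120.6] yaw 105.2 w 38.0 F [-0.8 -0.5 -1.2] togo mm tool [ -2.   -3.3 129.6]
wrist dish: bbox [ 205   49   97  100 5234] mid tool [ 68.3  -1.2 108.7] rimcirc [68.3 -3. ] 35.9 world [587.   13.9 120.6]
finger pts 12116 z max pct [-38.2 -28.2 -24.2 -20.1]
top 52 mid [594.7  41.9  13.8] in tool [ 93.2  12.5 106.9] in dock [-80.2  -9.3] ext [47. 15. 28.]
scene 364 mid [589.   12.2  13.5] in tool [ 66.   -0.7 107.2] in dock [-107.5    3.8] ext [74. 75. 27.]
```

View pics/w3.png

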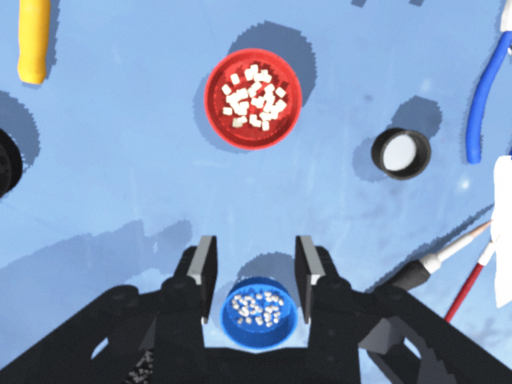

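The wrist view shows the dish at (253,98), the loupe at (400,153) and the blue dish at (258,312), with the gate just out of view above. I'll hover forward to measure the posts.

```bash
python3 -m jog '[{"tx":30,"ty":0,"tz":0,"spin":0,"grip":38},{"tx":30,"ty":0,"tz":0,"spin":0,"grip":38},{"tx":30,"ty":0,"tz":0,"spin":0,"grip":38},{"tx":0,"ty":0,"tz":0,"spin":0,"grip":38},{"tx":0,"ty":0,"tz":0,"spin":0,"grip":38}]' |sed -n '2p'
python3 -c "
from h import *
go(.605,-.054,-.009);im,T,W=wrist();posts(T,W,im);np.savez('w3.npz',im=im,W=W)"
```

```text
tool_pos: [0.5828, 0.0361, 0.1216]
t 13.98 tcp [582.8  36.1 121.6] yaw 105.2 w 37.9 F [-0.3 -0.1  0.6] togo mm tool [-92.8  -2.3 130.6]
wrist dish: bbox [ 211  167   87   82 3572] mid tool [-22.3  -1.8 109.8] rimcirc [-22.   -1.8] 35.9 world [586.8  14.4 121.6]
finger pts 12009 z max pct [-38.6 -28.6 -24.7 -21.1]
green [182  63  30  27 459] top [534.8 107.2 156.7  54.4  16.9 247.4] all med [519.7 107.7  34.1] [502.  97.   2.] [562. 117. 280.]
green [314  65  32  26 488] top [592.4 125.6 156.6  60.7  31.4 247.6] all med [610.4 131.   33.9] [562. 110.   0.] [631. 145. 280.]
```

```bash
python3 - <<'E'
from h import *
z=np.load('w3.npz'); im,W=z['im'],z['W']; hsv=cv2.cvtColor(im,cv2.COLOR_RGB2HSV).astype(int)
g=(hsv[...,0]>45)&(hsv[...,0]<85)&(hsv[...,1]>90)
C=[]
for sl in (slice(170,225),slice(300,360)):
    m=np.zeros_like(g); m[50:100,sl]=True; m&=g&(W[...,2]>.031)&(W[...,2]<.040)
    P=W[m]; lo,hi=np.percentile(P,[1,99],axis=0); c=cv2.minEnclosingCircle((P[:,:2]*1000).astype(np.float32)); print(m.sum(),np.round(lo*1000,1),np.round(hi*1000,1),c); C.append((lo+hi)[:2]/2)
d=C[1]-C[0]; G=(C[0]+C[1])/2; L=np.linalg.norm(d); print("G",G,"L",L,"heading",90+np.degrees(np.arctan2(d[1],d[0])))
u=np.array([-d[1],d[0]])/L; v=np.array([-u[1],u[0]]); D=np.array([.587,.0141]); print("dish in dock",u@(D-G),v@(D-G),u)
E
```

```text
316 [508.   99.   31.5] [524.4 115.7  36.3] ((515.8880004882812, 107.28240203857422), 8.943351745605469)
318 [606.  124.4  31.6] [622.5 140.9  36.3] ((614.4271240234375, 132.72694396972656), 8.935789108276367)
G [0.56524019 0.12000736] L 0.10122323202981087 heading 104.4513878737983
dish in dock -0.10798676564068614 0.005358755592540943 [-0.2495585   0.96835972]
```

The gate fits well: G=(0.565,0.120), heading 104.45°, post spacing 101.2 mm. The dish is 108 mm before the gate and 5.4 mm to the side. I'll go back behind it and lower.

```bash
python3 -m jog '[{"tx":-30,"ty":-1,"tz":0,"spin":0.7,"grip":38},{"tx":-30,"ty":-1,"tz":0,"spin":0,"grip":38},{"tx":-32,"ty":0,"tz":0,"spin":0,"grip":38},{"tx":0,"ty":0,"tz":0,"spin":0,"grip":38},{"tx":0,"ty":0,"tz":20,"spin":0,"grip":38}]' |sed -n '2p'
python3 -m jog '[{"tx":0,"ty":0,"tz":20,"spin":0,"grip":38},{"tx":0,"ty":0,"tz":20,"spin":0,"grip":38},{"tx":0,"ty":0,"tz":20,"spin":0,"grip":38},{"tx":0,"ty":0,"tz":15,"spin":0,"grip":38},{"tx":0,"ty":0,"tz":0,"spin":0,"grip":38}]' |sed -n '2p;4p'
python3 -m jog '[{"tx":0,"ty":0,"tz":15,"spin":0,"grip":38},{"tx":0,"ty":0,"tz":10,"spin":0,"grip":38},{"tx":0,"ty":0,"tz":6,"spin":0,"grip":38},{"tx":0,"ty":0,"tz":4,"spin":0,"grip":38},{"tx":0,"ty":0,"tz":0,"spin":0,"grip":38}]' |sed -n '2p;4p'
sed -i 's/\[-.258,.966,0\]/[-.2496,.9684,0]/;s/\[-.966,-.258,0\]/[-.9684,-.2496,0]/;s/\[.565,.117,0\]/[.5652,.120,0]/' h.py
cat >> h.py <<'E'
def dk():
    s=sense(); u=np.array([-.2496,.9684,0]);v=np.array([-.9684,-.2496,0]);G=np.array([.5652,.120,0]); q=np.array(s["tool_pos"])-G
    print("tcp in dock",np.round([u@q*1000,v@q*1000],1))
E
python3 -c "
from h import *
go(.605,-.054,-.009);dk();wrist()"
```

```text
tool_pos: [0.6069, -0.0577, 0.104]
tool_pos: [0.6026, -0.0554, 0.0231]
force: [-1.2, 0.1, 0.4]
tool_pos: [0.6045, -0.0548, -0.0092]
force: [0.2, -0.1, -0.3]
t 15.28 tcp [604.5 -54.8  -9.2] yaw 104.4 w 38.0 F [ 0.2 -0.1 -0.3] togo mm tool [ 0.7  0.7 -0.2]
tcp in dock [-179.1    5.6]
wrist dish: bbox [  160     0   195   198 23408] mid tool [ 70.    0.1 -21.1] rimcirc [70.7  0. ] 35.7 world [586.9  13.7  -9.2]
finger pts 12069 z max pct [-38.3 -28.1 -24.3 -20.6]
```

```bash
python3 -m jog '[{"tx":6,"ty":0,"tz":0,"spin":0,"grip":38},{"tx":6,"ty":0,"tz":0,"spin":0,"grip":38},{"tx":5,"ty":0,"tz":0,"spin":0,"grip":38},{"tx":4,"ty":0,"tz":0,"spin":0,"grip":38},{"tx":3,"ty":0,"tz":0,"spin":0,"grip":38}]' |sed -n '2p;4p'
python3 - <<'E'
from h import *
im,T,W=wrist(); T=T*1000; V=im.max(-1)
m=(T[...,2]<-18)&(T[...,2]>-130)&(abs(T[...,0])<60)&(V>0)&(abs(T[...,1])<110)
for z in range(-100,-18,6):
    k=T[m&(T[...,2]>=z)&(T[...,2]<z+6)]
    if len(k)>5: print(z,len(k),np.round(np.percentile(k[:,:2],[1,99],axis=0)).tolist())
E
```

```text
tool_pos: [0.5987, -0.0306, -0.0086]
force: [0.1, 0.3, -0.3]
wrist dish: bbox [  165    71   183   179 19154] mid tool [ 44.8   2.2 -20.7] rimcirc [46.1 -0.3] 35.8 world [586.9  13.9  -8.6]
finger pts 11955 z max pct [-39.2 -29.4 -25.5 -18.8]
-100 7037 [[6.0, -61.0], [18.0, 59.0]]
-94 6009 [[-0.0, -59.0], [18.0, 58.0]]
-88 3431 [[-8.0, -57.0], [18.0, 56.0]]
-82 3034 [[-11.0, -55.0], [17.0, 54.0]]
-76 6415 [[-11.0, -53.0], [14.0, 51.0]]
-70 2153 [[-10.0, -51.0], [14.0, 50.0]]
-64 1012 [[-0.0, -47.0], [14.0, 45.0]]
-58 1039 [[-10.0, -30.0], [13.0, 28.0]]
-52 619 [[-10.0, -33.0], [12.0, 31.0]]
-46 658 [[-10.0, -33.0], [12.0, 32.0]]
-40 696 [[-10.0, -33.0], [17.0, 108.0]]
-34 3667 [[-8.0, -38.0], [59.0, 109.0]]
-28 2914 [[-7.0, -35.0], [59.0, 109.0]]
-22 3120 [[-6.0, -34.0], [59.0, 109.0]]
```

At gate height the fingers stay within ±33 mm (the posts are at ±42 mm), and the linkage is wide only above 55 mm, so it clears the posts. I'll push, correcting 5.5 mm sideways.

```bash
python3 -m jog '[{"tx":2,"ty":0,"tz":0,"spin":0,"grip":38},{"tx":2,"ty":0,"tz":0,"spin":0,"grip":38},{"tx":2,"ty":0,"tz":0,"spin":0,"grip":38},{"tx":3,"ty":0.5,"tz":0,"spin":0,"grip":38},{"tx":3,"ty":0.5,"tz":0,"spin":0,"grip":38}]' |sed -n '4p'
python3 -m jog '[{"tx":4,"ty":0.5,"tz":0,"spin":0,"grip":38},{"tx":4,"ty":0.5,"tz":0,"spin":0,"grip":38},{"tx":4,"ty":0.5,"tz":0,"spin":0,"grip":38},{"tx":4,"ty":0.5,"tz":0,"spin":0,"grip":38},{"tx":4,"ty":0.5,"tz":0,"spin":0,"grip":38}]' |sed -n '4p'
python3 -m jog '[{"tx":4,"ty":0.5,"tz":0,"spin":0,"grip":38},{"tx":4,"ty":0.5,"tz":0,"spin":0,"grip":38},{"tx":4,"ty":0.5,"tz":0,"spin":0,"grip":38},{"tx":4,"ty":0.5,"tz":0,"spin":0,"grip":38},{"tx":2,"ty":0,"tz":0,"spin":0,"grip":38}]' |sed -n '4p'
python3 -m jog '[{"tx":0,"ty":0,"tz":0,"spin":0,"grip":38}]' | sed -n '4p'
python3 -c "
from h import *
go(.605,-.054,-.009);dk();im,T,W=wrist();posts(T,W,im);dish()"
```

```text
force: [-0.4, -1.4, -0.6]
force: [0.4, -0.0, -0.3]
force: [0.5, -1.1, 0.4]
force: [1.0, -0.6, 0.0]
t 17.13 tcp [591.6  18.9  -8.9] yaw 104.4 w 38.0 F [ 1.  -0.6  0. ] togo mm tool [-74.   -5.2   0.1]
tcp in dock [-104.5   -0.3]
wrist dish: bbox [  167    78   183   177 18876] mid tool [ 42.5   0.5 -20.8] rimcirc [43.7  0.4] 35.8 world [581.   61.3  -8.9]
finger pts 11798 z max pct [-40.5 -30.9 -27.  -19.8]
green [  71    0   84   44 2261] top [539.9 101.1  91.2  64.   16.3 117.4] all med [522.5 103.2  28.4] [492.  93.   0.] [572. 115. 150.]
green [ 359    0   84   43 2263] top [597.6 113.5  91.2  51.4  41.2 117.4] all med [610.7 126.9  28.6] [572.  93.  -0.] [638. 146. 150.]
top hidden
scene 72 mid [584.4  39.6  13.6] in tool [ 22.1  -1.8 -22.4] in dock [-82.7   1.5] ext [44. 33. 25.]
```

The dish is centred within about 0.6 mm: the posts' mid column is 257 and the dish's is 258. I'll push on at 3–4 mm per row.

```bash
python3 -m jog '[{"tx":3,"ty":-0.5,"tz":0,"spin":0,"grip":38},{"tx":4,"ty":0,"tz":0,"spin":0,"grip":38},{"tx":4,"ty":0,"tz":0,"spin":0,"grip":38},{"tx":4,"ty":0,"tz":0,"spin":0,"grip":38},{"tx":4,"ty":0,"tz":0,"spin":0,"grip":38}]' |sed -n '4p'
python3 -m jog '[{"tx":3,"ty":0,"tz":0,"spin":0,"grip":38},{"tx":3,"ty":0,"tz":0,"spin":0,"grip":38},{"tx":3,"ty":0,"tz":0,"spin":0,"grip":38},{"tx":3,"ty":0,"tz":0,"spin":0,"grip":38},{"tx":3,"ty":0,"tz":0,"spin":0,"grip":38}]' |sed -n '4p'
python3 -m jog '[{"tx":3,"ty":0,"tz":0,"spin":0,"grip":38},{"tx":3,"ty":0,"tz":0,"spin":0,"grip":38},{"tx":3,"ty":0,"tz":0,"spin":0,"grip":38},{"tx":3,"ty":0,"tz":0,"spin":0,"grip":38},{"tx":3,"ty":0,"tz":0,"spin":0,"grip":38}]' |sed -n '4p'
python3 -c "
from h import *
go(.605,-.054,-.009);dk();im,T,W=wrist();posts(T,W,im)"
```

```text
force: [0.0, -0.1, 0.5]
force: [0.2, -0.8, -0.0]
force: [0.7, -0.0, 0.5]
t 18.53 tcp [578.9  66.   -8.9] yaw 104.4 w 37.9 F [ 0.7 -0.   0.5] togo mm tool [-1.227e+02 -4.600e+00  1.000e-01]
tcp in dock [-55.7   0.2]
wrist dish: bbox [  167    79   183   177 18723] mid tool [ 42.    3.5 -21.1] rimcirc [43.4  0.3] 35.8 world [568.4 108.1  -8.9]
finger pts 11815 z max pct [-40.7 -31.2 -27.  -19.9]
green [  95  119   71   55 2131] top [533.4 119.6  91.2  51.8  41.  117.3] all med [520.7 111.1  33. ] [493.  87.   1.] [559. 140. 150.]
green [ 350  118   72   55 2229] top [591.3 132.8  91.3  64.   17.1 117.3] all med [608.7 133.7  33. ] [559. 122.   0.] [641. 141. 150.]
```

```bash
python3 -m jog '[{"tx":3,"ty":0,"tz":0,"spin":0,"grip":38},{"tx":3,"ty":0,"tz":0,"spin":0,"grip":38},{"tx":3,"ty":0,"tz":0,"spin":0,"grip":38},{"tx":3,"ty":0,"tz":0,"spin":0,"grip":38},{"tx":3,"ty":0,"tz":0,"spin":0,"grip":38}]' |sed -n '4p'
python3 -m jog '[{"tx":3,"ty":0,"tz":0,"spin":0,"grip":38},{"tx":3,"ty":0,"tz":0,"spin":0,"grip":38},{"tx":3,"ty":0,"tz":0,"spin":0,"grip":38},{"tx":3,"ty":0,"tz":0,"spin":0,"grip":38},{"tx":3,"ty":0,"tz":0,"spin":0,"grip":38}]' |sed -n '4p'
python3 -m jog '[{"tx":3,"ty":0,"tz":0,"spin":0,"grip":38},{"tx":3,"ty":0,"tz":0,"spin":0,"grip":38},{"tx":3,"ty":0,"tz":0,"spin":0,"grip":38},{"tx":3,"ty":0,"tz":0,"spin":0,"grip":38},{"tx":3,"ty":0,"tz":0,"spin":0,"grip":38}]' |sed -n '4p'
python3 -c "
from h import *
go(.605,-.054,-.009);dk();im,T,W=wrist();posts(T,W,im)"
```

```text
force: [-0.0, -0.9, -0.3]
force: [0.4, -0.3, -0.1]
force: [0.0, -0.1, -1.3]
t 19.83 tcp [567.7 109.6  -8.9] yaw 104.4 w 38.0 F [ 0.  -0.1 -1.3] togo mm tool [-1.677e+02 -4.600e+00  1.000e-01]
tcp in dock [-10.7   0.2]
wrist dish: bbox [  168    79   182   176 18547] mid tool [ 42.    0.7 -20.9] rimcirc [43.3  0.3] 35.8 world [557.2 151.6  -8.9]
finger pts 11810 z max pct [-40.6 -31.  -26.9 -13. ]
green [ 111  213   62   66 1917] top [527.8 141.3  91.2  40.5  84.8 117.6] all med [519.3 113.5  29.1] [497.  75.   0.] [548. 184. 150.]
green [ 342  212   62   66 2017] top [585.5 154.1  91.2  74.9  59.  117.4] all med [608.7 136.7  29.8] [548. 109.   2.] [643. 184. 150.]
```

The dish is 33 mm behind the post line. The last 25 mm go slower, then I'll back straight out.

```bash
python3 -m jog '[{"tx":3,"ty":0,"tz":0,"spin":0,"grip":38},{"tx":3,"ty":0,"tz":0,"spin":0,"grip":38},{"tx":3,"ty":0,"tz":0,"spin":0,"grip":38},{"tx":3,"ty":0,"tz":0,"spin":0,"grip":38},{"tx":3,"ty":0,"tz":0,"spin":0,"grip":38}]' |sed -n '4p'
python3 -m jog '[{"tx":3,"ty":0,"tz":0,"spin":0,"grip":38},{"tx":3,"ty":0,"tz":0,"spin":0,"grip":38},{"tx":2,"ty":0,"tz":0,"spin":0,"grip":38},{"tx":1,"ty":0,"tz":0,"spin":0,"grip":38},{"tx":0,"ty":0,"tz":0,"spin":0,"grip":38}]' |sed -n '4p'
python3 -c "
from h import *
dk();im,T,W=wrist()"
python3 -m jog '[{"tx":-5,"ty":0,"tz":0,"spin":0,"grip":38},{"tx":-10,"ty":0,"tz":0,"spin":0,"grip":38},{"tx":-10,"ty":0,"tz":0,"spin":0,"grip":38},{"tx":-15,"ty":0,"tz":0,"spin":0,"grip":38},{"tx":-15,"ty":0,"tz":0,"spin":0,"grip":38}]' |sed -n '4p'
python3 -m jog '[{"tx":-15,"ty":0,"tz":-20,"spin":0,"grip":38},{"tx":-15,"ty":0,"tz":-25,"spin":0,"grip":38},{"tx":0,"ty":0,"tz":-25,"spin":0,"grip":38},{"tx":0,"ty":0,"tz":-25,"spin":0,"grip":38},{"tx":0,"ty":0,"tz":-20,"spin":0,"grip":38}]' |sed -n '4p'
python3 -m jog '[{"tx":0,"ty":0,"tz":-5,"spin":0,"grip":38},{"tx":0,"ty":0,"tz":0,"spin":0,"grip":38},{"tx":0,"ty":0,"tz":0,"spin":0,"grip":38}]' |sed -n '4p'
python3 -c "
from h import *
dk();im,T,W=wrist();i2=dish();cv2.imwrite('pics/f.png',np.hstack([cv2.resize(im[...,::-1],(400,300)),cv2.resize(i2[60:330,100:460,::-1],(400,300),interpolation=2)]))"
```

```text
force: [0.8, -1.4, -0.3]
force: [1.0, -0.1, 0.6]
tcp in dock [13.2  0.2]
wrist dish: bbox [  168    78   181   177 18286] mid tool [ 42.5   3.6 -20.6] rimcirc [43.5  0.3] 35.7 world [551.2 175.   -8.9]
finger pts 11913 z max pct [-40.4 -31.  -27.  -20.7]
force: [0.8, 0.3, -0.6]
force: [1.3, -0.7, 0.1]
force: [-0.1, 0.5, -0.3]
tcp in dock [-72.6   0.5]
wrist dish: bbox [ 202    0  111   68 3581] mid tool [116.1   0.6  98.7] rimcirc [128.9   0.4] 35.9 world [551.3 174.5 110.5]
finger pts 11974 z max pct [-38.5 -28.6 -24.7 -20.9]
top 43 mid [548.6 204.3  12. ] in tool [158.1   5.8  97.9] in dock [85.8 -5. ] ext [45. 13. 28.]
scene 145 mid [540.8 170.7  14.2] in tool [127.6 -10.1  95.7] in dock [55.2 11. ] ext [51. 68. 25.]
```

View pics/f.png

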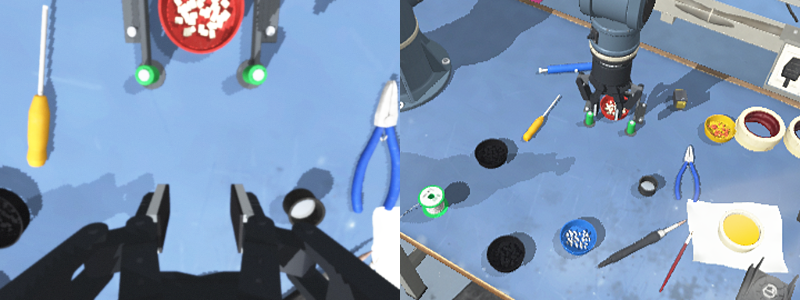

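The wrist view shows the dish at (200,25), wholly behind the posts at (148,75) and (255,75). Its centre is 56 mm behind the post line (47 mm needed). Everything else stands where it was, and the tool is clear.

```bash
python3 -c "
from rig import bot
print(bot.sign_off())"
```

```text
the job is handed in; nothing more can be done
None
```

The red dish stands wholly inside the dock, centred about 56 mm behind the post line, nothing else looked moved in the final pictures, and the job was handed in at about 22 s.

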